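Set the double lid on the pickling crock and lift the outer lid off alone

TASK

The pickling crock's two lids are parked on a wooden ring, the cream inner lid hooked under the beech outer lid: take them up together by the black knob and lower them gently onto the blue-grey crock until the inner lid rests in the mouth and the outer lid sits down on the rim. Then turn the knob clockwise until its white pointer stands on the green mark, which unhooks the inner lid, and lift the outer lid straight up on its own, so that the inner lid stays seated and undisturbed for the pressing weight. Finish still holding the outer lid level, about 10 cm above the crock; do not touch the inner lid, and leave everything else standing where it is.

Things in the scene. Friction and masses are not known exactly. Their poses are not given: they have to be found in the camera images.
- crock: blue-grey stoneware crock with a cream band and two lug handles, round, 150 mm across the belly (184 over the lugs, which stand 79 mm up at most), 105 mm high, 1.9 kg, loose, upright. Origin: centre of its underside, z up; its yaw does not matter. Rim 144 mm outside.
- crock_mouth (a point): centre of the crock's mouth, level with the top of the rim, 105 mm above the underside. Mouth 126 mm wide with a 3 mm bevel; 13 mm below the rim (92 mm above the underside) a level ledge (opening 104 mm) carries the inner lid.
- lid_ring: low wooden ring, 132 mm outside, 92 mm inside, 22 mm high, 0.35 kg, loose; both lids are parked on it at the start, the outer lid lying on the inner one. Origin: centre of its underside.
- outer_lid: round beech lid, 160 mm across, 10 mm thick, 0.38 kg with its knob. Origin: centre of the flat underside, which comes to rest on the crock's rim (105 mm above the crock's underside); z up. A lip 6 mm deep (153 mm inside) goes round the outside of the rim. An oblong boss under its middle reaches 10 mm down into the inner lid's slot and keeps the two lids in line (about 2.5 mm play).
- release_mark (a point): outer end of the green mark on the outer lid's top, 38 mm from the lid's axis towards the lid's +x; a second green bar on the wood prolongs it. A steel disc 72 mm across carries the mark, and a red stretch (catch hooked) 0.95 to 1.4 rad counter-clockwise of it.
- catch_knob (a joint): angle of the black knob against the outer lid, rad, about z, positive counter-clockwise from above: 0 = pointer on the green mark, inner lid free (it clears up to about 0.2 rad off); above 0.8 = inner lid hooked. Starts at 1.0 to 1.35; stops at -1.5 and 1.5, so the mark is not at a stop. Stays where left; friction 0.03 N m, much less than it takes to turn the outer lid lying on the rim.
- knob_grip (a point): where to grip the knob: on its axis, 36 mm above the outer lid's underside. The grip is an upright black bar 42 mm long (along this point's x), 14 mm thick (along its y), 17 to 45 mm above the outer lid's underside, on a round foot 45 mm across whose top is at 17 mm. A white line on top and on the end face marks the pointer end (+x).
- catch_bar (a point): centre of the knob's steel catch bar, hidden below the inner lid: 34 by 10 by 8 mm, turning with the knob, its long axis along this point's x; top 16 mm and bottom 24 mm below the outer lid's underside. With both lids seated in the crock it hangs free, 3 mm below the inner lid.
- inner_lid: round cream stoneware disc, 120 mm across, 10 mm thick, 0.22 kg, hidden at the start. Origin: centre of its underside, z up; slot 44 by 20 mm along its x. Hooked and lifted it hangs with its underside 16 mm below the outer lid's; from parked, the outer lid rises 6 mm before it follows. Seated, its underside is 92 mm above the crock's; the outer lid then has 3 mm to go down to the rim.
- press_weight: round cream stoneware weight with a small knob, 94 mm across, 46 mm high, 0.6 kg; stays where it is. Origin: centre of its underside.
- salt_mill: brown wooden mill, 58 mm across, 150 mm high; stays where it is. Origin: centre of its underside.
- spice_jar_tan: glass spice jar with dark cap and tan label, 41 mm across, 105 mm high; stays where it is. Origin: centre of its underside.
- spice_jar_dark: glass spice jar with dark cap and dark filling, 41 mm across, 105 mm high; stays where it is. Origin: centre of its underside.
- cruet: dark glass vinegar cruet with a pale pourer, 53 mm across, 163 mm high; stays where it is. Origin: centre of its underside.
- bowl: white bowl, 150 mm across, 67 mm high; stays where it is. Origin: centre of its underside.
- mug: pale mug with a handle, 83 by 116 mm, 94 mm high; stays where it is. Origin: centre of its underside.

How it is judged (in metres and radians):
On the way, in this order (a step that is already met when the one before it is completed fails the run):
1. both lids are lifted off the ring together, still hooked (height (world z) of inner_lid above 0.05 m and horizontal distance between inner_lid and crock above 0.05 m and distance between inner_lid and outer_lid below 0.022 m and value of joint catch_knob above 0.7 rad), for 0.2 s.
2. the inner lid rests on the ledge in the crock's mouth and the outer lid is down on the rim, the catch still hooked (z of inner_lid in the frame of crock between 0.089 and 0.095 m and horizontal distance between inner_lid and crock below 0.006 m and angle between inner_lid's own z axis and vertical below 0.04 rad and z of outer_lid in the frame of crock between 0.102 and 0.11 m and horizontal distance between outer_lid and crock below 0.008 m and value of joint catch_knob above 0.6 rad), for 0.2 s.
3. the knob's pointer is turned onto the green mark (within 12 degrees) while both lids stay down (z of inner_lid in the frame of crock between 0.089 and 0.095 m and horizontal distance between inner_lid and crock below 0.006 m and angle between inner_lid's own z axis and vertical below 0.04 rad and z of outer_lid in the frame of crock between 0.102 and 0.11 m and horizontal distance between outer_lid and crock below 0.008 m and value of joint catch_knob between -0.21 and 0.21 rad), for 0.2 s.
At the end, for the whole second after the job is handed in: Inner lid still and level on the ledge (within 3 mm in height, 6 mm sideways); outer lid held still by the fingers alone, level within 10 degrees, 60 to 180 mm above its seat and within 80 mm of the crock's axis; crock moved under 30 mm, ring under 50 mm (z of inner_lid in the frame of crock between 0.089 and 0.095 m and horizontal distance between inner_lid and crock below 0.006 m and angle between inner_lid's own z axis and vertical below 0.04 rad and linear speed of inner_lid below 0.01 m/s and z of outer_lid in the frame of crock between 0.165 and 0.285 m and horizontal distance between outer_lid and crock below 0.08 m and angle between outer_lid's own z axis and vertical below 0.17 rad and linear speed of outer_lid below 0.03 m/s and contact force between the fingers and outer_lid above 2 N and contact force between outer_lid and crock below 0.05 N and contact force between outer_lid and inner_lid below 0.05 N and angle between crock's own z axis and vertical below 0.03 rad and distance of crock from where it was at the start of the episode below 0.03 m and distance of lid_ring from where it was at the start of the episode below 0.05 m); the arm keeps its last pose, push and grip.
It fails at once if the inner lid is dropped, lifted or tipped with the catch turned to the release mark (value of joint catch_knob between -0.3 and 0.3 rad and (z of inner_lid in the frame of crock above 0.097 m or angle between inner_lid's own z axis and vertical above 0.07 rad)).
It fails at once if the robot touches the inner lid (contact force between any of the fingers, the arm and inner_lid above 0.5 N).
It fails at once if the lids are dropped or pressed hard on the crock (over 60 N) (contact force between any of outer_lid, inner_lid and crock above 60 N).
It fails at once if the crock is pushed more than 30 mm, or one of the other things more than 25 mm (distance of crock from where it was at the start of the episode above 0.03 m or distance of any of press_weight, salt_mill, spice_jar_tan, spice_jar_dark, cruet, bowl, mug from where it was at the start of the episode above 0.025 m).
It also fails if it takes over 54 s, if anything falls off the work surface, if the arm or the gripper's body presses on something with over 40 N, if the wrist force passes 120 N, or if a joint passes its speed limit or range.

ROBOT

A 6-joint arm with a two-finger parallel gripper is mounted at the origin on a cart in front of the work surface, level with it; the furniture and walls round the work are solid. World frame = base frame: x ahead of the robot, y to its left, z up, the work surface at z = 0. Lengths are in mm, angles in rad, forces in N, time in s.
With the tool pointing down it reaches from about 350 to 975 mm from the base axis. Payload 7.1 kg.
Tool frame: the origin (TCP) lies at the centre of the arm's flange, where the gripper is bolted on; the fingertips stand 182 mm ahead of it and the grasp point (between the pads) lies 163 mm ahead of it; x points along the fingers, y is the direction in which the jaws open and shut, and the axes are right-handed (so a half turn about x gives the same grasp; the last joint's range is limited). The gripper opens to 88 mm and grips with 3 to 60 N. Pads are 20 mm wide; open, the fingers measure 115 mm over their backs; the gripper's body (75 mm by 178 mm) begins 61 mm behind the grasp point.
Start: joints at [-1.337, 0.423, 1.63, -0, 1.089, -0.019], TCP at [156.342, -605.115, 404.675] pointing down, gripper open.
Joint ranges: [-3, 3], [-0.9, 2.11], [0.09, 2.58], [-1.31, 4.45], [0.11, 2.69], [-2.54, 2.54]. Speed limits (rad/s): [2.39, 2.39, 3.01, 3.14, 3.14, 3.14].

INTERFACE

Orientations are given as a rotation vector (axis times angle).
In Python, from workcell import readout, viewer, workorder, models gives the robot as it stands. The module is installed in compiled form; this text tells all that it offers.
- The arm moves only by the tool apply_moves, never from a script. Its argument "commands" is a list that holds one entry, the list of rows, each a list of 4 numbers: the shift along the world's x, y, z in m, then the turn about the world's z in rad. A call has 1 to 8 rows; each row is the pose to reach, as a shift and turn from the pose commanded when the call began; what a row does not reach only later rows make up. A row lasts 1/8 s, in which the tool goes at most 62.5 mm and 10.7 degrees, less where a joint would pass 70% of its speed; a pose out of reach is approached as far as the arm can. A call with a gripper value outside its range is refused whole. "gripper" is the finger opening in m, from 0 to 0.0878, set as the call begins (left out, the last holds). The fingers move at their own pace and stop on an object; the grip force is fixed at half the most. Time passes only in rows, so rows that repeat a pose let the fingers close. It gives the time, the measured TCP pose, the force and the opening at its end, in the units of the state.
- readout.get_obs(): the state, without advancing time (a new reading comes with each control period).
- viewer.get_image(name): name is "scene" or "top" or "wrist"; returns a dict with "color" (420x560x3 uint8, red, green, blue), "vertical_fov" (degrees; the focal length in pixels is half the picture's height over the tangent of half this angle, whatever the lens; pixels are square), "cx", "cy" (the principal point, pixels), "D" ([k1, k2, p1, p2, k3] as OpenCV has them; the pictures are not rectified), "rvec" (rotation vector, rad) and "tvec" (3), from world to camera coordinates, as OpenCV has them. Camera axes: x right, y down, z forward; pixel columns grow to the right and rows downward; lengths in mm; the calibration is good to about 2 mm. A picture is of the moment at which its call begins. There is no depth.
- workorder.close_job(): hands the job in, once; it reports no verdict.
Trained networks look in the newest picture that a camera, given by its name, has taken for a name from the list of things; names that differ only in an ending like _2 or _b are one class to them, and where a whole thing is asked for, a point or a joint stands for the part that bears it (a point fixed in the world has none). Each returns a list of dicts, best first, with "conf" (0 to 1); they miss things now and then, are a little off and sometimes report something else, mostly with a low value. They report only what shows in the picture. A call takes as long as a camera call.
- models.search_frame(camera, label): "position" ([x, y, z] in mm, in world coordinates, good to about 4 mm: the middle of the surface that is visible of it).
- models.place_of(camera, label): "position" ([x, y, z] in mm, in world coordinates, good to about 4 mm: a listed point, or the origin of a listed thing).
The state is a dict: "t": time; "qpos": joint angles; "qvel": joint speeds; "joint_torque": joint torques, N m; "ee_pos": TCP position; "orientation": TCP orientation; "ft_force": force on the tool from outside, world axes, zero at the start; "moment": the same for the moment, N m; "width": finger opening in mm.
Only numpy, scipy, OpenCV 4.12 (cv2) and the standard library are available. Lean on these libraries where they do the work, as an engineer would, in place of code of your own. Each camera call takes 0.05 s, during which the arm holds its last target.

## Working session

There is one attempt and no reset: what is moved stays moved. The work goes in short steps, Python scripts to look and compute and a tool call to move; the robot and the scene stay as the last step left them, time stands still between calls to the robot, and variables do not carry over. Pictures are saved under pics/ and viewed, and the job is handed in when it is done.

Besides the shell and the picture viewer there is one more tool, called as name(argument=value, ...), one argument or row to a line, values as JSON. apply_moves: Moves the arm, as the interface text tells. Its arguments: {"type":"object","properties":{"commands":{"type":"array","items":{"type":"array","items":{"type":"array","items":{"type":"number"}}}},"gripper":{"type":"number"}},"required":["commands"]}

```bash
mkdir -p pics; cat > h.py <<'E'
import numpy as np, cv2
from workcell import readout, viewer, workorder, models
def cam(n):
    d=viewer.get_image(n); im=d["color"]; H=im.shape[0]
    f=H/2/np.tan(np.radians(d["vertical_fov"])/2)
    K=np.array([[f,0,d["cx"]],[0,f,d["cy"]],[0,0,1]])
    return im,K,np.array(d["D"],float),np.array(d["rvec"],float),np.array(d["tvec"],float)
def save(n,fn,scale=1.4):
    c=cam(n); im=cv2.resize(c[0],None,fx=scale,fy=scale,interpolation=cv2.INTER_CUBIC)
    cv2.imwrite("pics/"+fn,im[:,:,::-1]); return c
def proj(c,P): return cv2.projectPoints(np.array(P,float).reshape(-1,3),c[3],c[4],c[1],c[2])[0].reshape(-1,2)
def unproj(c,uv,z):
    n=cv2.undistortPoints(np.array(uv,float).reshape(-1,1,2),c[1],c[2]).reshape(-1,2)
    R=cv2.Rodrigues(c[3])[0]; C=-R.T@c[4].reshape(3)
    d=np.c_[n,np.ones(len(n))]@R
    return C+d*((z-C[2])/d[:,2])[:,None]
E
python3 - <<'E'
from h import *
o=readout.get_obs(); print(o)
for n in ["scene","top","wrist"]:
    c=save(n,n+"0.png"); R=cv2.Rodrigues(c[3])[0]; print(n,(-R.T@c[4].reshape(3)).round(0), c[1][0,0])
    for l in ["crock","crock_mouth","lid_ring","outer_lid","knob_grip","release_mark","catch_knob","press_weight","salt_mill","spice_jar_tan","spice_jar_dark","cruet","bowl","mug"]:
        try:
            r=models.place_of(n,l); print(l,[(np.round(q["position"],0).tolist(),round(q["conf"],2)) for q in r[:2]])
        except Exception as e: print(l,e)
print(readout.get_obs()["t"])
E
```

```text
{'t': 0.0, 'qpos': array([-1.33697971e+00,  4.23839468e-01,  1.63068090e+00, -1.58041108e-05,
        1.08859777e+00, -1.90384439e-02]), 'qvel': array([0.00136665, 0.00014391, 0.00037814, 0.00088847, 0.00173983,
       0.00099946]), 'joint_torque': array([-2.42372539e-05, -5.44624150e+01, -2.73676032e+01,  6.43873005e-02,
        2.26563087e-02, -1.11547217e-04]), 'ee_pos': array([ 156.29178732, -604.85806274,  403.90591929]), 'orientation': array([ 2.08723738,  0.26692495, -2.08761072]), 'ft_force': array([ 1.32052546, -0.2599984 ,  0.11436986]), 'moment': array([-0.0271253 , -0.02512597, -0.02897514]), 'width': 87.37571021047809}
scene [ -197. -1111.   953.] 445.2623515201961
crock [([460.0, 133.0, 2.0], 0.41)]
crock_mouth []
lid_ring []
outer_lid []
knob_grip []
release_mark []
catch_knob it knows: bowl, catch_bar, crock, crock_mouth, cruet, inner_lid, knob_grip, lid_ring, mug, outer_lid, press_weight, release_mark, salt_mill, spice_jar_dark, spice_jar_tan
press_weight []
salt_mill [([388.0, 443.0, 2.0], 0.73)]
spice_jar_tan [([495.0, -425.0, -1.0], 0.93)]
spice_jar_dark [([447.0,
[... 701 characters left out ...]
3), ([457.0, 132.0, 105.0], 0.35)]
salt_mill [([533.0, 376.0, -0.0], 0.59), ([540.0, 441.0, -1.0], 0.5)]
spice_jar_tan [([494.0, -422.0, 1.0], 0.51)]
spice_jar_dark [([448.0, -426.0, 2.0], 0.56)]
cruet [([532.0, 376.0, 1.0], 0.51)]
bowl [([390.0, 444.0, -2.0], 0.56)]
mug [([339.0, -427.0, -0.0], 0.56)]
wrist [ 230. -587.  385.] 369.91668686907605
crock []
crock_mouth []
lid_ring []
outer_lid []
knob_grip []
release_mark []
catch_knob it knows: bowl, catch_bar, crock, crock_mouth, cruet, inner_lid, knob_grip, lid_ring, mug, outer_lid, press_weight, release_mark, salt_mill, spice_jar_dark, spice_jar_tan
press_weight []
salt_mill []
spice_jar_tan []
spice_jar_dark []
cruet []
bowl []
mug []
2.1
```

View pics/scene0.png

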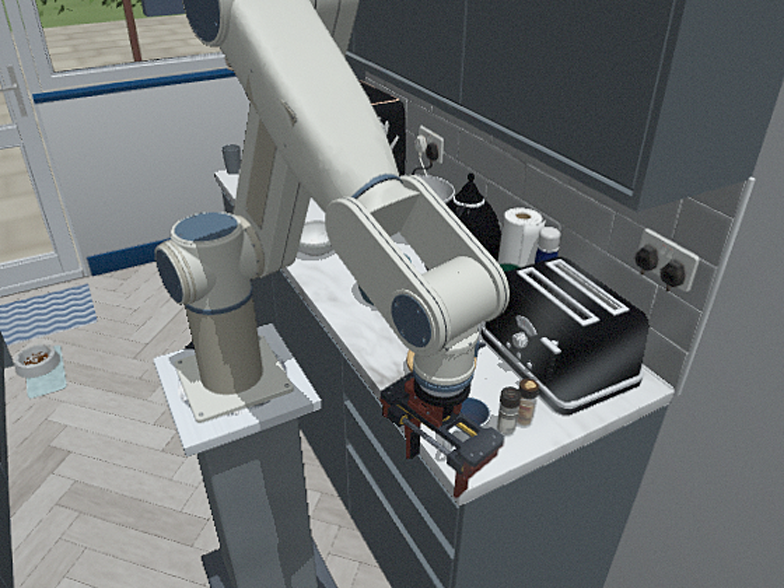

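View pics/top0.png

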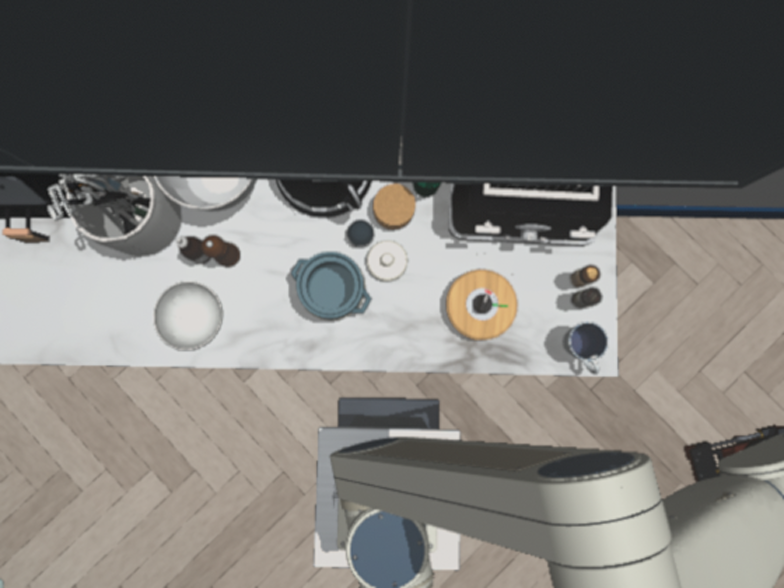

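View pics/wrist0.png

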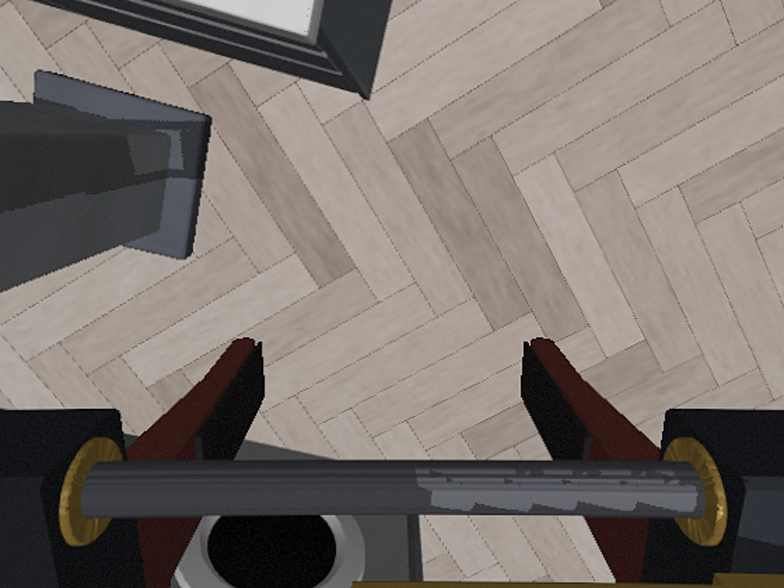

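```bash
python3 - <<'E'
from h import *
o=readout.get_obs()
R=cv2.Rodrigues(o["orientation"])[0]; print("tool axes cols\n",R.round(3), o["ee_pos"])
s=cam("scene"); t=cam("top")
def tri(a,b):
    A=[]
    out=[]
    for c,p in((s,a),(t,b)):
        n=cv2.undistortPoints(np.array([[p]],float)/1.4,c[1],c[2]).reshape(2)
        out.append((np.c_[cv2.Rodrigues(c[3])[0],c[4].reshape(3)],n))
    X=cv2.triangulatePoints(out[0][0],out[1][0],out[0][1],out[1][1]); return (X[:3]/X[3]).ravel()
print(tri((635,205),(738,183)))
# heights along top edge assumption
for z in (500,600,700,800): print(z,unproj(t,[(738/1.4,183/1.4),(400/1.4,175/1.4),(10,165/1.4)],z).round(0).tolist(), unproj(s,[(635/1.4,205/1.4),(350/1.4,50/1.4)],z).round(0).tolist())
# closeup lid
im=t[0]; u,v=proj(t,[[432,-200,42]])[0].astype(int); print(u,v)
k=im[v-35:v+35,u-45:u+45]; cv2.imwrite("pics/lidtop.png",cv2.resize(k,None,fx=8,fy=8,interpolation=cv2.INTER_CUBIC)[:,:,::-1])
E
```

```text
tool axes cols
 [[-0.     0.25  -0.968]
 [ 0.    -0.968 -0.25 ]
 [-1.    -0.     0.   ]] [ 156.33220562 -605.11409143  404.65977079]
[ 579.01760548 -509.97436608  520.11456886]
500 [[584.0, -521.0, 500.0], [588.0, -6.0, 500.0], [588.0, 584.0, 500.0]] [[616.0, -482.0, 500.0], [669.0, 747.0, 500.0]]
600 [[556.0, -466.0, 600.0], [559.0, -5.0, 600.0], [559.0, 524.0, 600.0]] [[436.0, -621.0, 600.0], [478.0, 337.0, 600.0]]
700 [[527.0, -412.0, 700.0], [529.0, -4.0, 700.0], [530.0, 464.0, 700.0]] [[257.0, -760.0, 700.0], [286.0, -73.0, 700.0]]
800 [[498.0, -358.0, 800.0], [500.0, -3.0, 800.0], [501.0, 404.0, 800.0]] [[78.0, -898.0, 800.0], [95.0, -484.0, 800.0]]
344 216
```

View pics/lidtop.png

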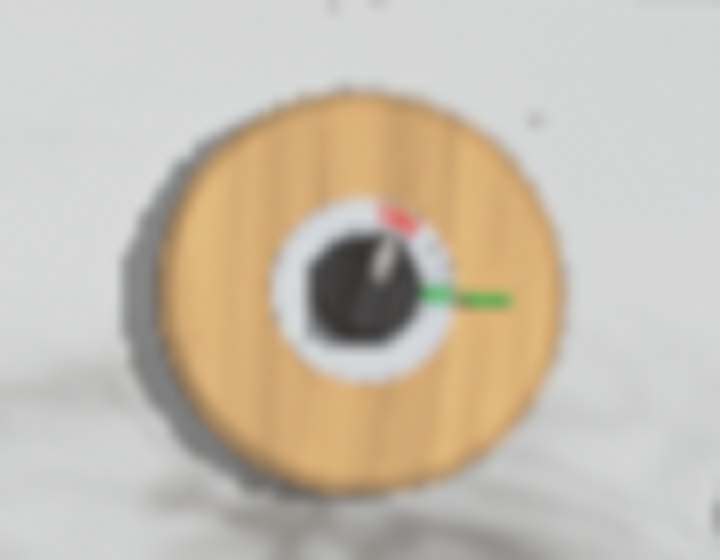

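apply_moves(
  commands=[
    [[0.035,0.05,0,0.17],[0.07,0.1,0,0.34],[0.105,0.15,0,0.51],[0.14,0.2,0,0.68],[0.175,0.25,0,0.85],[0.21,0.3,0,1.02],[0.24,0.35,0,1.2],[0.26,0.38,0,1.36]],
  ],
)

```text
t: 3.2
ee_pos: [417.2, -222.9, 404.9]
orientation: [1.173, 1.232, -1.173]
ft_force: [-0.3, -1.8, -0.3]
width: 87.5
```

apply_moves(
  commands=[
    [[0.01,0.015,0,0.17],[0.016,0.025,0,0.34],[0.016,0.025,0,0.51],[0.016,0.025,0,0.68],[0.016,0.025,0,0.85],[0.016,0.025,0,0.97],[0.016,0.025,0,0.97]],
  ],
)

```text
t: 4.08
ee_pos: [432.4, -200.1, 404.8]
orientation: [0.439, 1.526, -0.439]
ft_force: [1.1, -0.6, 0.2]
width: 87.8
```

```bash
python3 - <<'E'
from h import *
o=readout.get_obs(); R=cv2.Rodrigues(o["orientation"])[0]
print(o["t"],o["qpos"].round(3),o["ee_pos"].round(1),np.degrees(np.arctan2(R[1,1],R[0,1])),R[:,0].round(4),o["ft_force"])
save("wrist","w1.png"); 
for l in ["knob_grip","release_mark","outer_lid"]:
    print(l,[(np.round(q["position"],1).tolist(),round(q["conf"],2)) for q in models.place_of("wrist",l)])
E
```

```text
4.075 [-0.458  0.204  1.949 -0.     0.988 -1.469] [ 432.4 -200.1  404.8] 57.91871825019343 [ 2.e-04 -1.e-04 -1.e+00] [ 1.10981064 -0.58159327  0.22715549]
knob_grip [([432.8, -206.2, 69.8], 0.95)]
release_mark [([429.8, -240.6, 40.7], 0.96)]
outer_lid [([430.7, -200.9, 28.9], 0.74)]
```

View pics/w1.png

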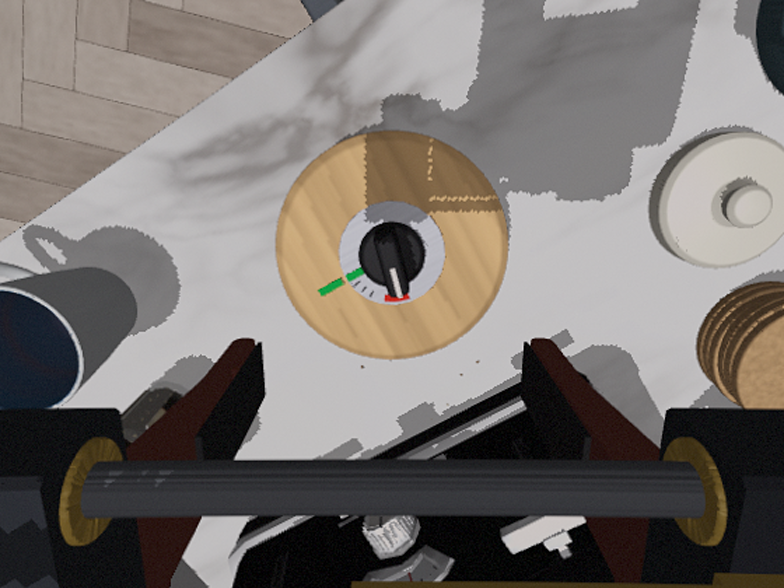

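```bash
python3 - <<'E'
from h import *
c=cam("wrist"); im=c[0]
cr=im[130:260,180:380]; cv2.imwrite("pics/w1c.png",cv2.resize(im[145:225,235:325],None,fx=8,fy=8,interpolation=cv2.INTER_CUBIC)[:,:,::-1])
hsv=cv2.cvtColor(im,cv2.COLOR_RGB2HSV)
m=((hsv[:,:,0]>8)&(hsv[:,:,0]<28)&(hsv[:,:,1]>80)).astype(np.uint8)
n,lab,st,ce=cv2.connectedComponentsWithStats(m)
i=max(range(1,n),key=lambda k:st[k,4] if 230<ce[k][0]<330 and 120<ce[k][1]<230 else 0); print(st[i],ce[i])
cn=max(cv2.findContours((lab==i).astype(np.uint8),cv2.RETR_EXTERNAL,cv2.CHAIN_APPROX_NONE)[0],key=len)
cn=cv2.convexHull(cn).reshape(-1,2)
P=unproj(c,cn,42.)[:,:2]
from scipy.optimize import least_squares
r=least_squares(lambda p:np.hypot(*(P-p[:2]).T)-p[2],[432,-200,80],loss="soft_l1"); print(r.x.round(2),np.abs(r.fun).max())
# lid colour masks
g=(hsv[:,:,0]>45)&(hsv[:,:,0]<80)&(hsv[:,:,1]>100); g[:130]=0;g[260:]=0
v,u=np.nonzero(g); G=unproj(c,np.c_[u,v],42.)[:,:2]; 
d=G.mean(0)-r.x[:2]; print("green dir",len(u),np.degrees(np.arctan2(d[1],d[0])),np.hypot(*d)); 
_,_,vt=np.linalg.svd(G-G.mean(0)); print(np.degrees(np.arctan2(vt[0,1],vt[0,0])))
E
```

```text
[  197    94   166   163 16548] [279.82064298 172.68413101]
[ 430.65 -201.2    78.08] 0.4497573480665693
green dir 196 -84.90497828381038 36.94167528976157
49.07235448915061
```

View pics/w1c.png

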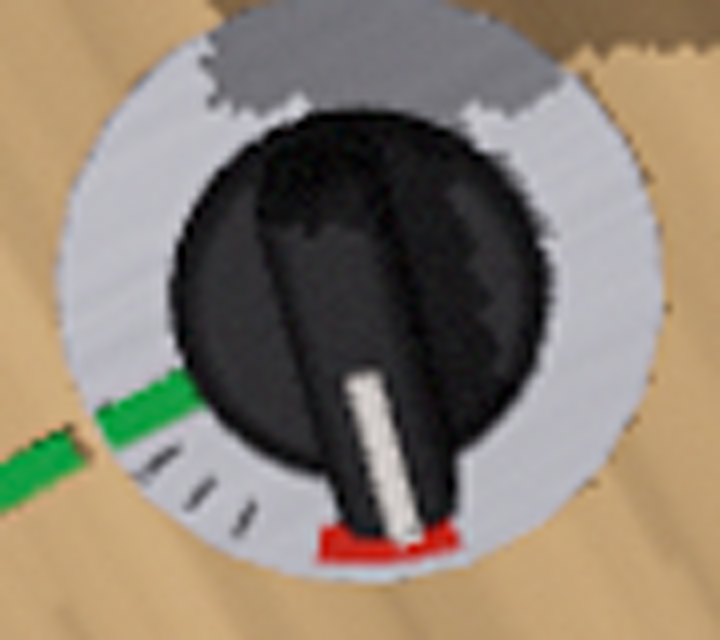

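```bash
python3 - <<'E'
from h import *
c=cam("wrist")
def U(p,z): return unproj(c,[(235+(x-3.5)/8.,145+(y-3.5)/8.) for x,y in p],z)[:,:2]
def ang(a): d=a[1]-a[0]; return np.degrees(np.arctan2(d[1],d[0]))
print("green",ang(U([(195,388),(0,485)],42)),U([(195,388),(0,485)],42))
print("ptr",ang(U([(362,375),(392,490)],77)),U([(362,375),(392,490)],77))
print("edgeL",ang(U([(262,235),(335,500)],77)),"edgeR",ang(U([(380,180),(440,430)],77)))
# disc ellipse center: extremes
print("disc",U([(58,283),(662,310),(350,0),(385,580)],42), "foot", U([(170,290),(550,290)],49))
# project model: pointer from axis at z=77 along yaw
for yaw in (-20,-24,-28,-32,-36):
    a=np.radians(yaw); A=np.array([431,-201.2]); d=np.array([np.cos(a),np.sin(a)]); n=np.array([-d[1],d[0]])
    q=[np.r_[A+d*s+n*w,77] for s,w in((21,0),(-21,0),(21,7),(21,-7),(-21,7),(-21,-7))]
    print(yaw,((proj(c,q)-[235,145])*8+3.5).round(0).tolist())
E
```

```text
green -95.0868563800448 [[ 431.29388463 -224.83337163]
 [ 428.9343973  -251.33958083]]
ptr -17.899712358775798 [[ 433.11074869 -202.33647675]
 [ 445.72223826 -206.40980697]]
edgeL -17.449813811267227 edgeR -18.660524694158706
disc [[ 411.94247274 -231.57986593]
 [ 452.71175949 -172.69903044]
 [ 402.12568668 -184.59328645]
 [ 463.82636997 -218.37018307]] foot [[ 418.62198828 -219.59070816]
 [ 442.03116241 -182.24683786]]
-20 [[401.0, 537.0], [319.0, 163.0], [464.0, 524.0], [338.0, 549.0], [384.0, 149.0], [254.0, 177.0]]
-24 [[388.0, 539.0], [332.0, 161.0], [451.0, 530.0], [324.0, 548.0], [398.0, 151.0], [266.0, 170.0]]
-28 [[374.0, 540.0], [346.0, 159.0], [438.0, 536.0], [310.0, 545.0], [413.0, 155.0], [280.0, 164.0]]
-32 [[361.0, 541.0], [360.0, 159.0], [425.0, 541.0], [297.0, 541.0], [427.0, 159.0], [293.0, 159.0]]
-36 [[347.0, 540.0], [374.0, 159.0], [412.0, 544.0], [283.0, 536.0], [441.0, 164.0], [308.0, 155.0]]
```

```bash
python3 - <<'E'
from h import *
c=cam("wrist"); im=c[0].astype(int)
def comp(m,z):
    m=m.copy(); m[:140]=0;m[230:]=0;m[:,:220]=0;m[:,330:]=0
    v,u=np.nonzero(m); return unproj(c,np.c_[u,v],z)[:,:2]
r,g,b=im[...,0],im[...,1],im[...,2]
C=np.array([431.2,-201.3])
for nm,m in(("green",(g>r+50)&(g>b+30)),("red",(r>g+80)&(r>b+80))):
    P=comp(m,42.); d=P-C; a=np.degrees(np.arctan2(d[:,1],d[:,0])); R=np.hypot(*d.T)
    _,_,vt=np.linalg.svd(P-P.mean(0)); print(nm,len(P),"ang mean/min/max",a.mean(),a.min(),a.max(),"R",R.min(),R.max(),"axis",np.degrees(np.arctan2(vt[0,1],vt[0,0])))
w=(im.min(2)>150); w[:190]=0;w[:,:275]=0;w[:,290:]=0;w[212:]=0
v,u=np.nonzero(w); P=unproj(c,np.c_[u,v],77.)[:,:2]; _,_,vt=np.linalg.svd(P-P.mean(0)); print(len(P),P.mean(0),np.degrees(np.arctan2(vt[0,1],vt[0,0])), np.degrees(np.arctan2(*(P.mean(0)-C)[::-1])))
E
```

```text
green 162 ang mean/min/max -91.92213847356862 -97.12736567417684 -84.60787461225475 R 23.444479352045192 57.42863774879959 axis -93.88795328679316
red 50 ang mean/min/max -27.42803098494575 -40.64100240939139 -12.383744790946096 R 30.564741486970487 34.33610724092392 axis -119.86427850000418
75 [ 441.95517957 -205.76951158] -22.818382769246142 -22.566221199969014
```

apply_moves(
  commands=[
    [[-0.001,-0.001,-0.03,0.1],[-0.001,-0.001,-0.07,0.21],[-0.001,-0.001,-0.105,0.21],[-0.001,-0.001,-0.135,0.21],[-0.001,-0.001,-0.155,0.21],[-0.001,-0.001,-0.168,0.21],[-0.001,-0.001,-0.168,0.21]],
  ],
)

```text
t: 5.3
ee_pos: [431.2, -201.1, 236.1]
orientation: [0.274, 1.555, -0.274]
ft_force: [-0.0, -0.0, 0.0]
width: 87.8
```

```bash
python3 - <<'E'
from h import *
o=readout.get_obs(); R=cv2.Rodrigues(o["orientation"])[0]
print(o["t"],o["qpos"].round(3),o["ee_pos"].round(1),np.degrees(np.arctan2(R[1,1],R[0,1])),o["ft_force"].round(2))
save("wrist","w2.png"); 
E
```

```text
5.3 [-0.461  0.494  2.05   0.     0.599 -1.683] [ 431.2 -201.1  236.1] 70.00385268458295 [-0.   -0.05  0.05]
```

View pics/w2.png

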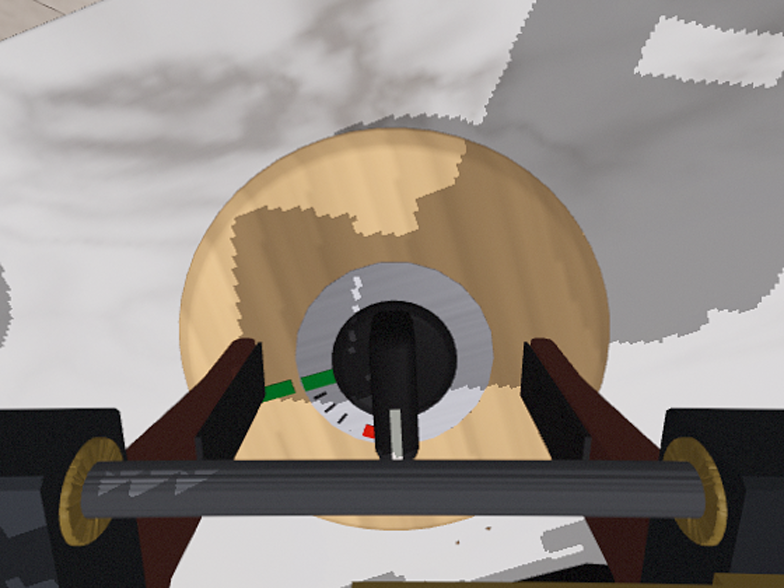

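apply_moves(
  commands=[
    [[0,0,0,0],[0,0,0,0],[0,0,0,0],[0,0,0,0],[0,0,0,0],[0,0,0,0]],
  ],
  gripper=0.0,
)

```text
t: 6.1
ee_pos: [431.4, -201.1, 236.7]
orientation: [0.274, 1.553, -0.274]
ft_force: [-0.2, 0.1, 0.0]
width: 31.6
```

```bash
cat >> h.py <<'E'
def st():
    o=readout.get_obs(); R=cv2.Rodrigues(o["orientation"])[0]
    print("t",round(o["t"],2),"q",o["qpos"].round(3),"ee",o["ee_pos"].round(2),"jaw",round(np.degrees(np.arctan2(R[1,1],R[0,1])),2),"xax",R[:,0].round(4),"F",o["ft_force"].round(2),"M",o["moment"].round(3),"w",round(o["width"],2)); return o
def green(c,z,C):
    im=c[0].astype(int); r,g,b=im[...,0],im[...,1],im[...,2]
    m=((g>r+40)&(g>b+25)).astype(np.uint8); m[:150]=0
    v,u=np.nonzero(m); P=unproj(c,np.c_[u,v],z)[:,:2]; d=P-C; R=np.hypot(*d.T); k=(R<60)&(R>20); d=d[k]; P=P[k]
    a=np.degrees(np.arctan2(d[:,1],d[:,0])); _,_,vt=np.linalg.svd(P-P.mean(0))
    print("green n",k.sum(),"mean ang",a.mean().round(2),"axis",np.degrees(np.arctan2(vt[0,1],vt[0,0])).round(2),"R",R[k].min().round(1),R[k].max().round(1))
E
python3 - <<'E'
from h import *
o=st(); c=save("wrist","w3.png"); green(c,42.,o["ee_pos"][:2])
E
```

```text
t 6.1 q [-0.461  0.493  2.05  -0.     0.599 -1.683] ee [ 431.36 -201.11  236.66] jaw 70.02 xax [-0. -0. -1.] F [-0.21  0.05  0.01] M [ 0.06  -0.134  0.044] w 31.65
green n 347 mean ang -92.16 axis -91.79 R 34.9 58.1
```

View pics/w3.png

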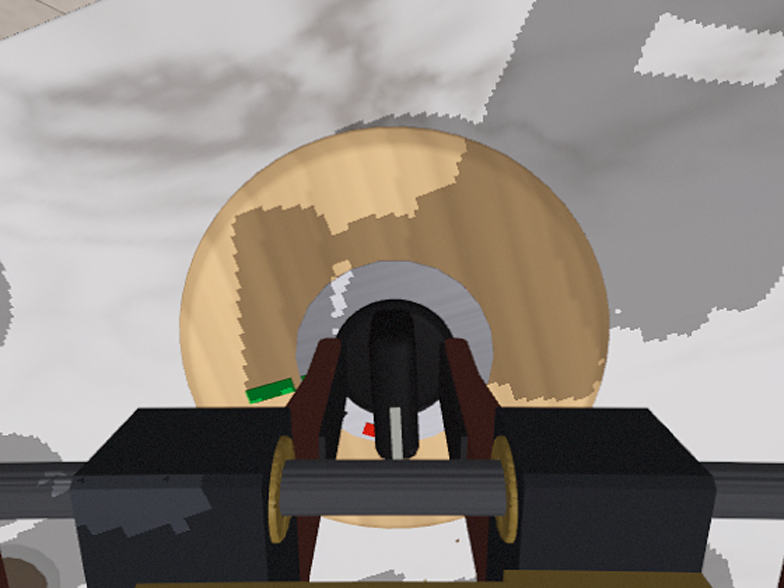

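apply_moves(
  commands=[
    [[0,0,0,0],[0,0,0,0],[0,0,0,0],[0,0,0,0]],
  ],
  gripper=0.0,
)

```text
t: 6.65
ee_pos: [431.4, -201.1, 236.7]
orientation: [0.274, 1.553, -0.274]
ft_force: [0.4, 1.7, -0.2]
width: 13.7
```

```bash
python3 - <<'E'
from h import *
o=st(); c=save("wrist","w4.png"); green(c,42.,o["ee_pos"][:2])
t=cam("top")
print(models.place_of("top","crock"),models.place_of("top","crock_mouth"))
u,v=proj(t,[[460,133,105]])[0].astype(int); print(u,v)
cv2.imwrite("pics/crock.png",cv2.resize(t[0][v-40:v+40,u-50:u+50],None,fx=7,fy=7,interpolation=cv2.INTER_CUBIC)[:,:,::-1])
for C in ([460,133],):
  pass
E
```

```text
t 6.65 q [-0.461  0.493  2.05   0.     0.599 -1.683] ee [ 431.35 -201.07  236.66] jaw 70.01 xax [-0.e+00  1.e-04 -1.e+00] F [ 0.38  1.68 -0.22] M [ 0.098 -0.222 -0.054] w 13.66
green n 573 mean ang -91.99 axis -94.55 R 24.5 58.5
[{'position': [462.1, 133.6, -3.5], 'conf': 0.73}, {'position': [541.5, 442.6, 0.5], 'conf': 0.35}] [{'position': [459.5, 130.4, 109.1], 'conf': 0.65}]
235 203
```

View pics/w4.png

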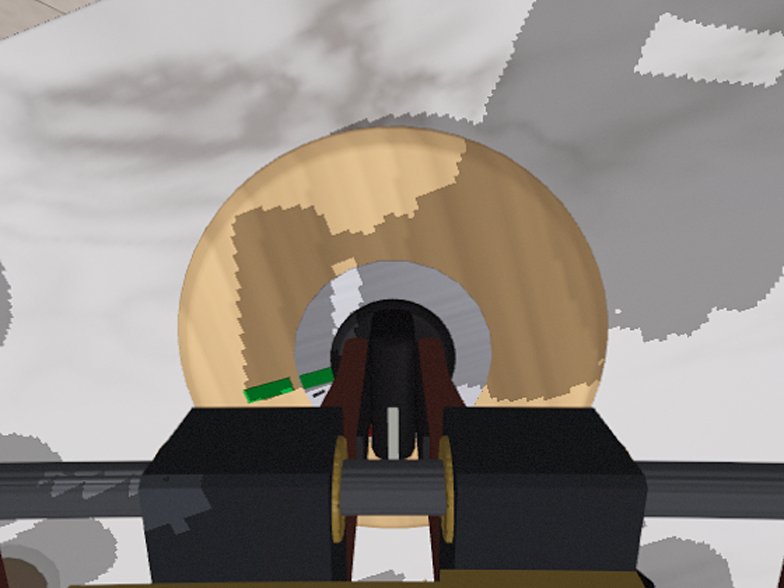

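View pics/crock.png

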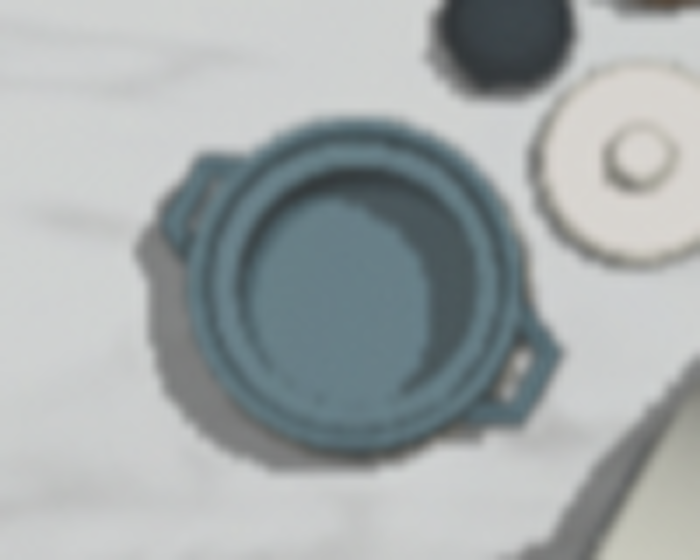

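apply_moves(
  commands=[
    [[0,0,0.005,0],[0,0,0.01,0],[0,0,0.02,0],[0,0,0.035,0],[0,0,0.055,0],[0,0,0.08,0],[0,0,0.11,0],[0,0,0.13,0]],
  ],
  gripper=0.0,
)

```text
t: 7.85
ee_pos: [431.2, -201.1, 368.9]
orientation: [0.273, 1.551, -0.274]
ft_force: [-1.2, -0.6, -6.6]
width: 13.6
```

```bash
python3 - <<'E'
from h import *
o=st(); c=save("wrist","w5.png"); green(c,o["ee_pos"][2]-195,o["ee_pos"][:2])
t=save("top","t5.png"); s=save("scene","s5.png")
E
```

```text
t 7.85 q [-0.461  0.255  1.982 -0.     0.902 -1.683] ee [ 431.22 -201.08  368.93] jaw 70.01 xax [ 1.8e-03 -9.0e-04 -1.0e+00] F [-1.22 -0.55 -6.61] M [ 0.028 -0.159  0.01 ] w 13.61
green n 574 mean ang -91.21 axis -94.46 R 24.9 58.9
```

View pics/w5.png

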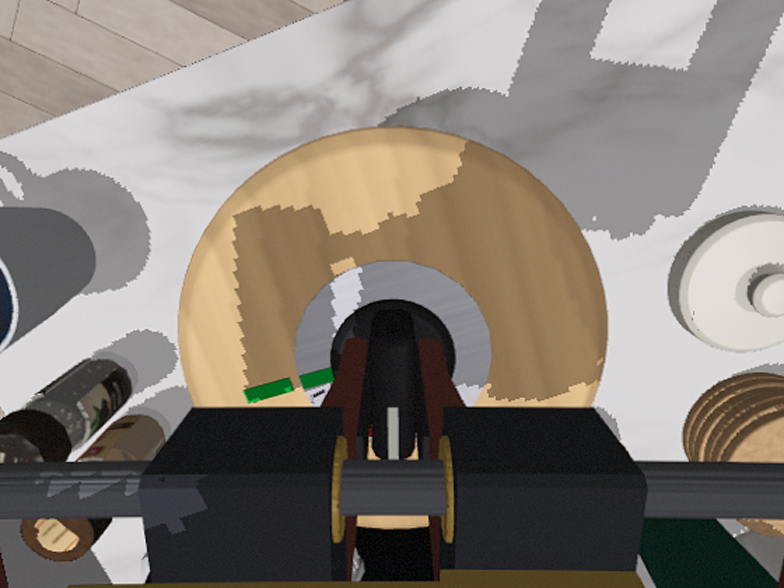

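View pics/s5.png

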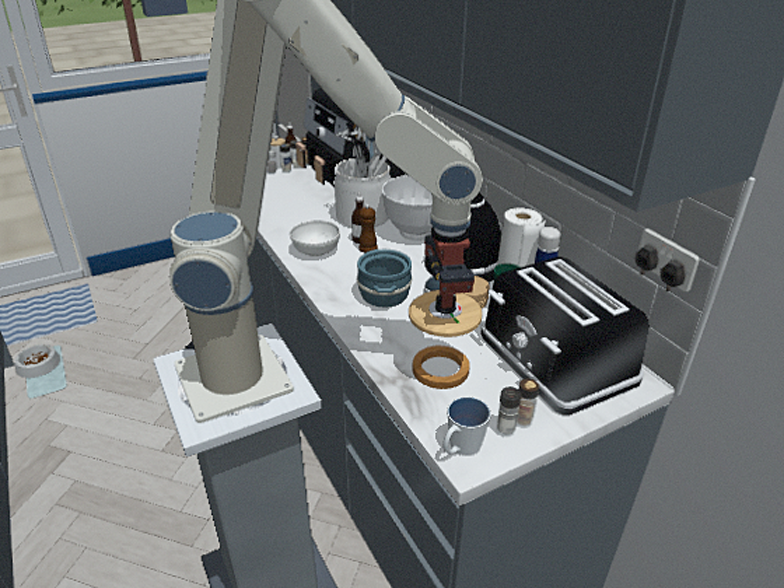

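apply_moves(
  commands=[
    [[0.003,0.015,0.005,-0.1],[0.007,0.04,0.015,-0.26],[0.011,0.065,0.025,-0.42],[0.015,0.09,0.035,-0.58],[0.019,0.115,0.045,-0.74],[0.023,0.14,0.05,-0.9],[0.027,0.16,0.05,-1.06],[0.029,0.167,0.05,-1.17]],
  ],
  gripper=0.0,
)

```text
t: 9.0
ee_pos: [459.9, -33.0, 415.6]
orientation: [1.172, 1.234, -1.174]
ft_force: [0.3, -0.1, -6.3]
width: 13.9
```

apply_moves(
  commands=[
    [[0,0,0,-0.03],[0,0,0,-0.05],[0,0,0,-0.05]],
  ],
  gripper=0.0,
)

```text
t: 9.38
ee_pos: [460.2, -34.5, 416.4]
orientation: [1.207, 1.211, -1.208]
ft_force: [0.7, 0.7, -5.8]
width: 13.8
```

```bash
python3 - <<'E'
from h import *
o=st(); c=save("wrist","w6.png"); green(c,o["ee_pos"][2]-195,o["ee_pos"][:2])
for l in("crock","crock_mouth"):
  for n in("wrist",): print(models.place_of(n,l))
E
```

```text
t 9.38 q [-0.101  0.165  1.968 -0.     1.01  -0.103] ee [460.17 -34.49 416.41] jaw 0.13 xax [-6.e-04 -0.e+00 -1.e+00] F [ 0.66  0.69 -5.77] M [-0.081 -0.086 -0.078] w 13.82
green n 588 mean ang -159.64 axis -164.27 R 24.3 58.4
[]
[]
```

View pics/w6.png

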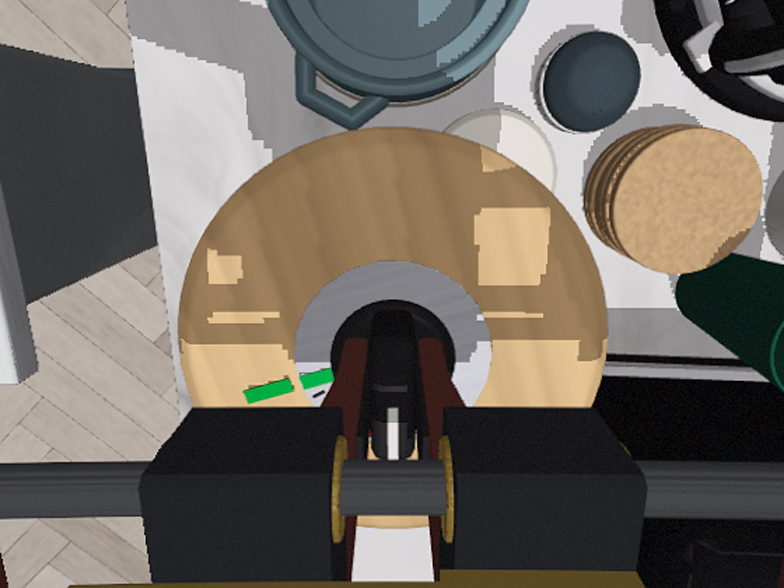

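apply_moves(
  commands=[
    [[0,0.015,0,0],[0,0.04,0,0],[0,0.065,0,0],[0,0.085,0,0],[0,0.09,0,0],[0,0.09,0,0]],
  ],
  gripper=0.0,
)

```text
t: 10.28
ee_pos: [460.2, 56.2, 416.7]
orientation: [1.207, 1.211, -1.207]
ft_force: [0.7, -0.9, -6.7]
width: 13.6
```

```bash
python3 - <<'E'
from h import *
o=st(); c=save("wrist","w7.png"); R=cv2.Rodrigues(c[3])[0]; print((-R.T@c[4].reshape(3)).round(1),R.round(3).tolist())
for l in("crock","crock_mouth"):
  for n in("wrist",): print(models.place_of(n,l))
cv2.imwrite("pics/w7c.png",cv2.resize(c[0][0:110,160:400],None,fx=3.3,fy=3.3,interpolation=cv2.INTER_CUBIC)[:,:,::-1])
E
```

```text
t 10.28 q [ 0.096  0.168  1.963 -0.     1.011  0.093] ee [460.24  56.25 416.66] jaw 0.18 xax [-1.e-04 -2.e-04 -1.e+00] F [ 0.69 -0.89 -6.71] M [-0.022 -0.104 -0.025] w 13.62
[459.8 131.3 396.9] [[1.0, 0.003, -0.0], [0.003, -0.961, 0.278], [0.0, -0.278, -0.961]]
[{'position': [463.7, 137.1, -0.2], 'conf': 0.7}]
[{'position': [461.8, 132.9, 103.0], 'conf': 0.65}]
```

View pics/w7c.png

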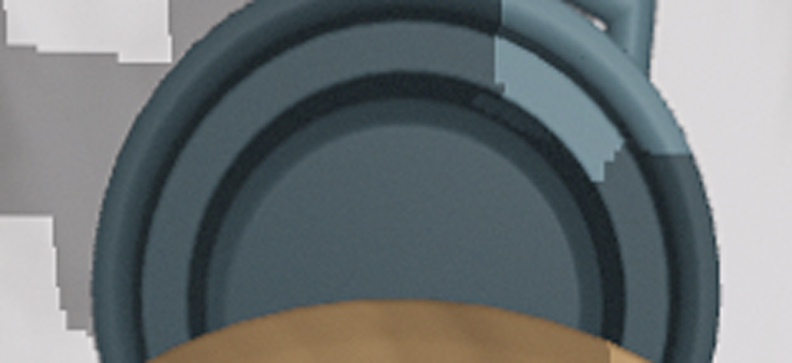

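```bash
python3 - <<'E'
from h import *
from scipy.optimize import least_squares
c=cam("wrist")
def U(p,z): return unproj(c,[(160+(x-1.15)/3.3,(y-1.15)/3.3) for x,y in p],z)[:,:2]
sets={"A":[(93,290),(105,220),(160,110),(200,60),(690,160),(718,280),(712,220)],
"B":[(140,290),(147,235),(205,115),(300,45),(400,21),(500,40),(600,115),(660,215),(670,300)],
"C":[(188,300),(200,240),(260,135),(330,88),(410,72),(480,85),(560,140),(612,225),(625,300)],
"D":[(225,270),(260,205),(330,145),(400,124),(470,138),(540,185),(575,250)]}
for k,p in sets.items():
  for z in(92,105,79,0):
    P=U(p,z); r=least_squares(lambda q:np.hypot(*(P-q[:2]).T)-q[2],[460,133,65]); print(k,z,r.x.round(1),np.abs(r.fun).max().round(2))
E
```

```text
A 92 [462.2 127.7  74.9] 0.57
A 105 [462.1 127.8  71.7] 0.54
A 79 [462.3 127.6  78.1] 0.59
A 0 [462.9 126.8  97.5] 0.74
B 92 [461.6 130.9  63.3] 0.55
B 105 [461.5 130.9  60.6] 0.52
B 79 [461.6 130.9  66. ] 0.57
B 0 [462.  131.   82.4] 0.71
C 92 [462.2 132.   51.8] 0.45
C 105 [462.1 132.   49.6] 0.43
C 79 [462.2 132.1  54. ] 0.47
C 0 [462.8 132.5  67.4] 0.58
D 92 [461.6 129.1  43.9] 0.58
D 105 [461.6 129.1  42. ] 0.55
D 79 [461.7 129.   45.8] 0.6
D 0 [462.1 128.6  57.2] 0.75
```

```bash
python3 - <<'E'
from h import *
from scipy.optimize import least_squares
t=cam("top"); w=cam("wrist")
def refine(c,C,Rr,z,sgn,angs,search=5):
    # find strongest gradient along radial direction at each angle, in gray
    g=cv2.GaussianBlur(cv2.cvtColor(c[0],cv2.COLOR_RGB2GRAY).astype(np.float32),(0,0),0.8)
    out=[]
    rr=np.arange(-search,search+.01,0.25)
    for a in angs:
        d=np.array([np.cos(a),np.sin(a)])
        P=np.c_[(C+np.outer(Rr+rr,d)),np.full(len(rr),z)]
        uv=proj(c,P).astype(np.float32)
        if uv.min()<1 or uv[:,0].max()>558 or uv[:,1].max()>418: continue
        v=cv2.remap(g,uv[:,0].reshape(1,-1),uv[:,1].reshape(1,-1),cv2.INTER_LINEAR).ravel()
        dv=np.gradient(v)*sgn; i=dv.argmax()
        if dv[i]>0.8 and 0<i<len(rr)-1: out.append(C+(Rr+rr[i])*d)
    return np.array(out)
def fit(P,c0): 
    r=least_squares(lambda q:np.hypot(*(P-q[:2]).T)-q[2],[*c0,65],loss="soft_l1",f_scale=.5); return r.x.round(2),np.median(np.abs(r.fun)).round(2),len(P)
C=np.array([461.8,131.5])
a=np.radians(np.arange(-180,180,3)); up=np.radians(np.arange(5,176,3))
for nm,R,z,s in(("B92",63,92,-1),("B92",63,92,1),("C92",52,92,-1),("C92",52,92,1),("A105",72,105,1)):
    print("wrist",nm,s,fit(refine(w,C,R,z,s,up),C))
for nm,R,z,s in(("B92",63,92,-1),("B92",63,92,1),("C92",52,92,1),("C92",52,92,-1),("A105",72,105,1),("A105",75,79,1)):
    print("top",nm,s,fit(refine(t,C,R,z,s,a),C))
E
```

```text
wrist B92 -1 (array([461.47, 132.76,  62.51]), np.float64(0.18), 47)
wrist B92 1 (array([461.54, 132.77,  65.4 ]), np.float64(0.15), 46)
wrist C92 -1 (array([461.48, 131.65,  47.63]), np.float64(0.11), 37)
wrist C92 1 (array([461.59, 132.76,  52.25]), np.float64(0.13), 57)
wrist A105 1 (array([461.49, 132.77,  71.57]), np.float64(0.1), 31)
top B92 -1 (array([463.72, 130.44,  64.82]), np.float64(1.69), 18)
top B92 1 (array([461.98, 131.28,  59.73]), np.float64(1.18), 18)
top C92 1 (array([466.14, 127.55,  53.62]), np.float64(1.95), 34)
top C92 -1 (array([464.66,  96.05,  83.53]), np.float64(1.06), 20)
top A105 1 (array([459.37, 133.15,  72.59]), np.float64(0.94), 36)
top A105 1 (array([462.99, 133.7 ,  75.36]), np.float64(0.53), 30)
```

```bash
python3 - <<'E'
from h import *
from scipy.optimize import least_squares
c=cam("wrist"); im=c[0]; o=st()
hsv=cv2.cvtColor(im,cv2.COLOR_RGB2HSV)
m=((hsv[:,:,0]>8)&(hsv[:,:,0]<28)&(hsv[:,:,1]>70)).astype(np.uint8)
pts=[]
for u in range(130,432,3):
    v=np.nonzero(m[60:280,u])[0]
    if len(v): pts.append((u,60+v[0]))
pts=np.array([p for p in pts if p[1]<260])
z=o["ee_pos"][2]-194.7
for dz in(-3,0):
    P=unproj(c,pts-[0,.5],z+dz)[:,:2]
    r=least_squares(lambda q:np.hypot(*(P-q[:2]).T)-q[2],[460,56,80],loss="soft_l1",f_scale=.5)
    print(dz,r.x.round(2),np.median(np.abs(r.fun)),len(P), r.x[:2]-o["ee_pos"][:2])
    r=least_squares(lambda q:np.hypot(*(P-q[:2]).T)-(79.5 if dz==0 else 80),[460,56],loss="soft_l1",f_scale=.5); print(r.x-o["ee_pos"][:2],np.median(np.abs(r.fun)))
E
```

```text
t 10.62 q [ 0.094  0.168  1.963 -0.     1.011  0.093] ee [460.36  55.48 416.68] jaw 0.07 xax [-0. -0. -1.] F [-0.43  0.44 -5.53] M [ 0.017 -0.091  0.001] w 13.83
-3 [460.2   54.91  78.46] 0.0964354757897894 101 [-0.15193887 -0.57229425]
[-0.07883467 -2.31294215] 0.2566154387945119
0 [460.2   56.18  77.14] 0.0950140132116104 101 [-0.15309496  0.70024186]
[-0.07061947 -1.94288973] 0.3325628535854719
```

apply_moves(
  commands=[
    [[0.0013,0.015,0,0],[0.0013,0.035,0,0],[0.0013,0.06,0,0],[0.0013,0.074,-0.01,0],[0.0013,0.0773,-0.03,0],[0.0013,0.0773,-0.05,0],[0.0013,0.0773,-0.065,0],[0.0013,0.0773,-0.07,0]],
  ],
  gripper=0.0,
)

```text
t: 11.62
ee_pos: [461.4, 133.2, 345.5]
orientation: [1.206, 1.211, -1.209]
ft_force: [-0.4, -0.6, -5.8]
width: 14.1
```

apply_moves(
  commands=[
    [[0,0,-0.002,0],[0,0,-0.006,0],[0,0,-0.01,0],[0,0,-0.01,0]],
  ],
  gripper=0.0,
)

```text
t: 12.12
ee_pos: [461.6, 133.1, 336.6]
orientation: [1.208, 1.21, -1.208]
ft_force: [-0.5, 0.3, -5.8]
width: 13.5
```

```bash
python3 - <<'E'
from h import *
o=st(); s=cam("scene"); u,v=proj(s,[[461,133,120]])[0].astype(int)
cv2.imwrite("pics/s8.png",cv2.resize(s[0][v-50:v+50,u-60:u+60],None,fx=6,fy=6,interpolation=cv2.INTER_CUBIC)[:,:,::-1])
E
```

```text
t 12.12 q [0.256 0.314 1.995 0.    0.832 0.254] ee [461.59 133.14 336.59] jaw 0.11 xax [-2.e-04 -0.e+00 -1.e+00] F [-0.53  0.28 -5.81] M [ 0.008 -0.047 -0.004] w 13.54
```

View pics/s8.png

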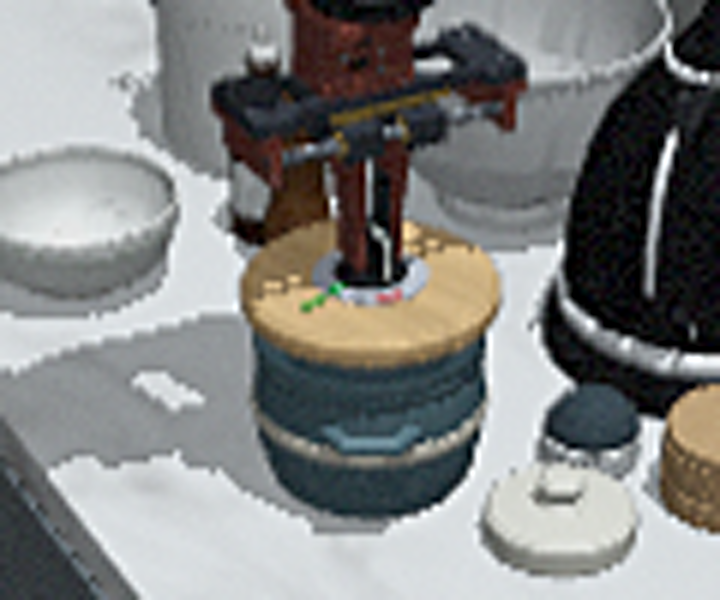

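apply_moves(
  commands=[
    [[0,0,-0.003,0],[0,0,-0.006,0],[0,0,-0.009,0],[0,0,-0.011,0],[0,0,-0.013,0],[0,0,-0.015,0],[0,0,-0.017,0],[0,0,-0.017,0]],
  ],
  gripper=0.0,
)

```text
t: 13.18
ee_pos: [461.6, 133.2, 319.5]
orientation: [1.208, 1.21, -1.208]
ft_force: [0.0, -0.5, -6.2]
width: 14.3
```

```bash
python3 -c "
from h import *
st()"
```

```text
t 13.18 q [ 0.256  0.343  2.006 -0.     0.793  0.254] ee [461.6  133.16 319.52] jaw 0.11 xax [-3.e-04 -1.e-04 -1.e+00] F [ 0.03 -0.47 -6.18] M [-0.002 -0.106 -0.035] w 14.28
```

apply_moves(
  commands=[
    [[0,0,-0.0015,0],[0,0,-0.003,0],[0,0,-0.0045,0],[0,0,-0.0055,0],[0,0,-0.0065,0],[0,0,-0.0075,0],[0,0,-0.008,0],[0,0,-0.008,0]],
  ],
  gripper=0.0,
)

```text
t: 14.18
ee_pos: [461.7, 133.2, 311.8]
orientation: [1.208, 1.21, -1.207]
ft_force: [-0.4, 0.4, -3.9]
width: 13.9
```

apply_moves(
  commands=[
    [[0,0,-0.0007,0],[0,0,-0.0014,0],[0,0,-0.002,0],[0,0,-0.002,0]],
  ],
  gripper=0.0,
)

```text
t: 14.68
ee_pos: [461.6, 133.2, 309.7]
orientation: [1.208, 1.21, -1.208]
ft_force: [-1.0, 0.4, -3.2]
width: 13.9
```

apply_moves(
  commands=[
    [[0,0,-0.0004,0],[0,0,-0.0008,0],[0,0,-0.0008,0],[0,0,-0.0008,0]],
  ],
  gripper=0.0,
)

```text
t: 15.18
ee_pos: [461.6, 133.2, 309.6]
orientation: [1.208, 1.21, -1.208]
ft_force: [-3.9, -0.6, 7.9]
width: 13.8
```

```bash
python3 - <<'E'
from h import *
o=st(); c=save("wrist","w9.png"); 
for z in(113,115): green(c,z,o["ee_pos"][:2])
im=c[0].astype(int); r,g,b=im[...,0],im[...,1],im[...,2]
m=((g>r+40)&(g>b+25)).astype(np.uint8); m[:150]=0
n,l,s,ce=cv2.connectedComponentsWithStats(m)
for i in range(1,n):
    if s[i,4]>60:
        P=unproj(c,[ce[i]],115.)[0,:2]-o["ee_pos"][:2]; print(ce[i],s[i,4],P.round(1),np.degrees(np.arctan2(P[1],P[0])))
cv2.imwrite("pics/w9c.png",cv2.resize(im[230:330,160:360].astype(np.uint8),None,fx=4,fy=4,interpolation=cv2.INTER_CUBIC)[:,:,::-1])
E
```

```text
t 15.18 q [ 0.256  0.36   2.012 -0.     0.77   0.254] ee [461.64 133.19 309.58] jaw 0.11 xax [ 2.e-04  0.e+00 -1.e+00] F [-3.94 -0.59  7.9 ] M [-0.183  0.544  0.077] w 13.75
green n 591 mean ang -158.63 axis -164.23 R 24.5 59.2
green n 591 mean ang -159.81 axis -164.23 R 24.0 58.2
[226.03643725 270.17408907] 247 [-28.2 -11.1] -158.4857802005021
[191.43604651 278.99127907] 344 [-46.3 -16.1] -160.81211849609483
```

View pics/w9c.png

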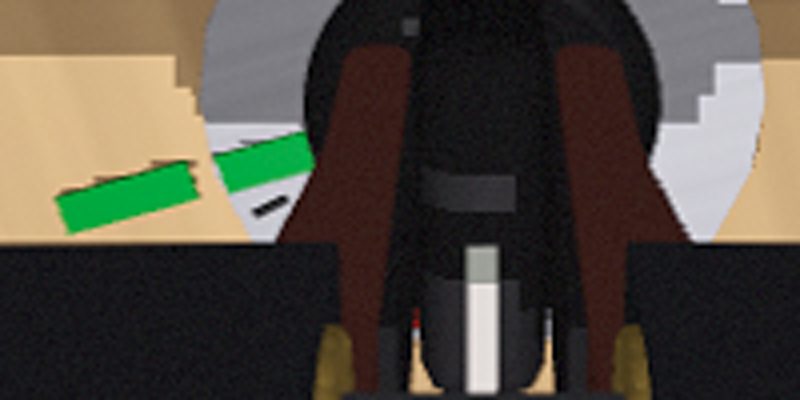

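apply_moves(
  commands=[
    [[0,0,0,-0.08],[0,0,0,-0.2],[0,0,0,-0.32],[0,0,0,-0.44],[0,0,0,-0.56],[0,0,0,-0.68],[0,0,0,-0.78],[0,0,0,-0.85]],
  ],
  gripper=0.0,
)

```text
t: 16.23
ee_pos: [462.0, 133.0, 309.6]
orientation: [1.803, 0.678, -1.801]
ft_force: [-0.9, -3.6, 5.6]
width: 13.9
```

```bash
python3 - <<'E'
from h import *
o=st(); c=save("wrist","w10.png"); green(c,115.,o["ee_pos"][:2])
E
```

```text
t 16.23 q [ 2.560e-01  3.600e-01  2.011e+00 -1.000e-03  7.690e-01  1.107e+00] ee [461.98 133.05 309.61] jaw -48.72 xax [ 1.2e-03 -3.0e-04 -1.0e+00] F [-0.9  -3.6   5.63] M [-0.525  0.239  0.023] w 13.85Traceback (most recent call last):
  File "<stdin>", line 2, in <module>
  File "h.py", line 23, in green
    v,u=np.nonzero(m); P=unproj(c,np.c_[u,v],z)[:,:2]; d=P-C; R=np.hypot(*d.T); k=(R<60)&(R>20); d=d[k]; P=P[k]
                         ~~~~~~^^^^^^^^^^^^^^^^
  File "h.py", line 13, in unproj
    n=cv2.undistortPoints(np.array(uv,float).reshape(-1,1,2),c[1],c[2]).reshape(-1,2)
      ~~~~~~~~~~~~~~~~~~~^^^^^^^^^^^^^^^^^^^^^^^^^^^^^^^^^^^^^^^^^^^^^^
cv2.error: OpenCV(4.12.0) /io/opencv/modules/calib3d/src/undistort.dispatch.cpp:347: error: (-215:Assertion failed) CV_IS_MAT(_src) && CV_IS_MAT(_dst) && (_src->rows == 1 || _src->cols == 1) && (_dst->rows == 1 || _dst->cols == 1) && _src->cols + _src->rows - 1 == _dst->rows + _dst->cols - 1 && (CV_MAT_TYPE(_src->type) == CV_32FC2 || CV_MAT_TYPE(_src->type) == CV_64FC2) && (CV_MAT_TYPE(_dst->type) == CV_32FC2 || CV_MAT_TYPE(_dst->type) == CV_64FC2) in function 'cvUndistortPointsInternal'
```

View pics/w10.png

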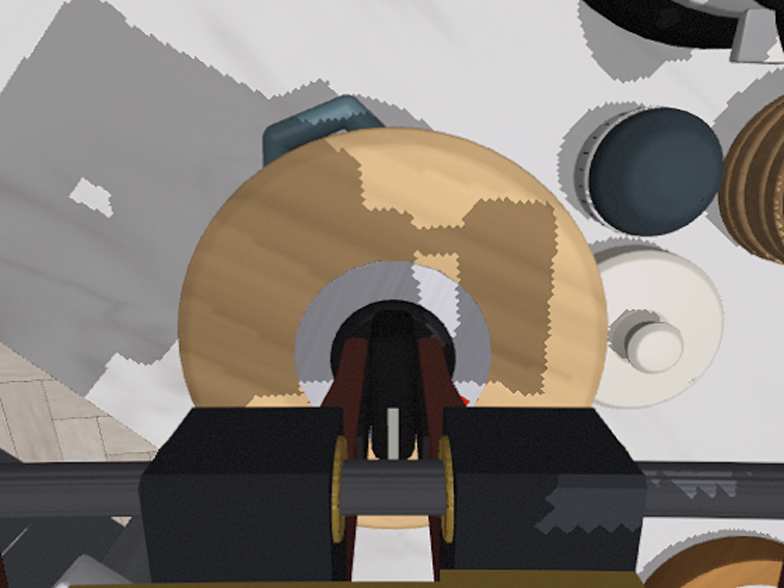

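apply_moves(
  commands=[
    [[0,0,0,-0.08],[0,0,0,-0.2],[0,0,0,-0.3],[0,0,0,-0.38],[0,0,0,-0.43],[0,0,0,-0.43]],
  ],
  gripper=0.0,
)

```text
t: 17.02
ee_pos: [462.1, 132.9, 309.6]
orientation: [2.065, 0.303, -2.063]
ft_force: [-1.0, -4.9, 6.1]
width: 14.2
```

```bash
python3 - <<'E'
from h import *
o=st(); c=save("wrist","w11.png"); 
cv2.imwrite("pics/w11c.png",cv2.resize(c[0][230:420,190:370],None,fx=3.1,fy=3.1,interpolation=cv2.INTER_CUBIC)[:,:,::-1])
s=cam("scene"); u,v=proj(s,[[461,133,120]])[0].astype(int)
cv2.imwrite("pics/s11.png",cv2.resize(s[0][v-40:v+40,u-50:u+50],None,fx=7,fy=7,interpolation=cv2.INTER_CUBIC)[:,:,::-1])
np.savez("s11.npz",im=s[0])
E
```

```text
t 17.02 q [ 2.550e-01  3.600e-01  2.011e+00 -1.000e-03  7.690e-01  1.535e+00] ee [462.07 132.85 309.6 ] jaw -73.24 xax [ 1.4e-03 -6.0e-04 -1.0e+00] F [-0.99 -4.91  6.11] M [-0.806  0.184 -0.063] w 14.2
```

View pics/w11c.png

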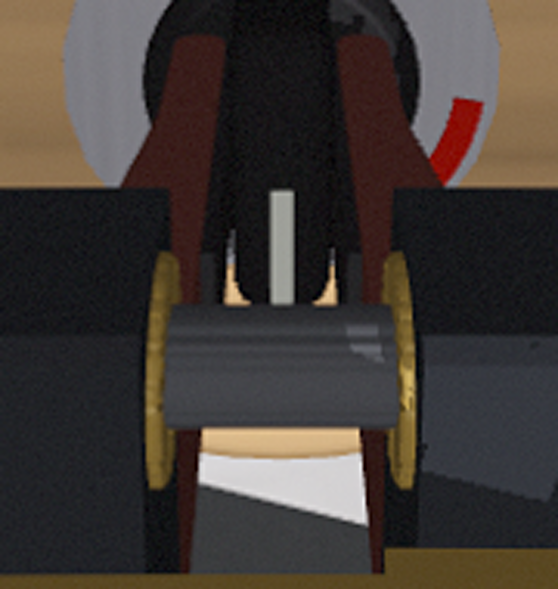

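View pics/s11.png

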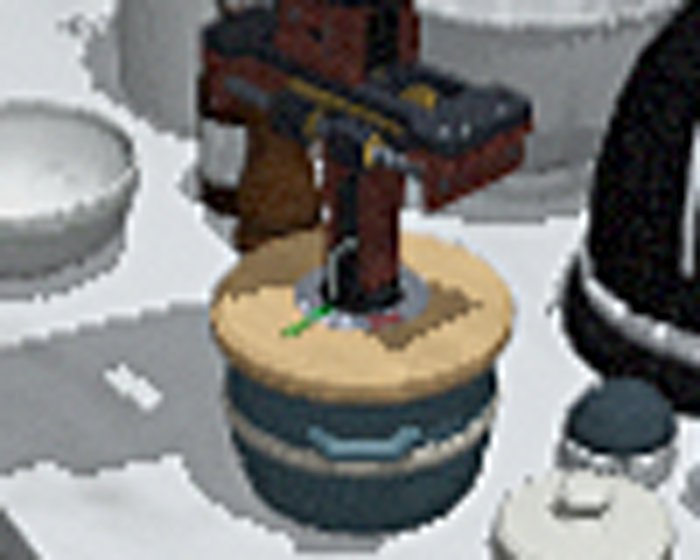

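```bash
python3 - <<'E'
from h import *
from scipy.optimize import least_squares
o=st(); c=cam("wrist"); im=c[0].astype(int); E=o["ee_pos"][:2]
r,g,b=im[...,0],im[...,1],im[...,2]
z=115.
# disc: low saturation gray vs wood
hsv=cv2.cvtColor(c[0],cv2.COLOR_RGB2HSV)
wood=((hsv[...,0]>8)&(hsv[...,0]<28)&(hsv[...,1]>70))
pts=[]
for v in range(190,286,2):
    row=wood[v]; 
    if v<215:
        pass
    L=np.nonzero(row[180:281])[0]; Rr=np.nonzero(row[281:380])[0]
    if len(L) and len(Rr):
        a=180+L[-1]; bb=281+Rr[0]
        if 200<a<262: pts.append((a+.5,v))
        if 300<bb<360: pts.append((bb-.5,v))
P=unproj(c,pts,z)[:,:2]
f=least_squares(lambda q:np.hypot(*(P-q[:2]).T)-36,E,loss="soft_l1",f_scale=.5); C=f.x
print(len(P),C-E,np.median(np.abs(f.fun)),np.abs(f.fun).max())
m=(r>g+60)&(r>b+60)&(hsv[...,0]<6)&(hsv[...,1]>170); m[:230]=0;m[310:]=0;m[:,330:360]&=True;m[:,:300]=0;m[:,365:]=0
v,u=np.nonzero(m); Q=unproj(c,np.c_[u,v],z)[:,:2]-C; R=np.hypot(*Q.T); a=np.degrees(np.arctan2(Q[:,1],Q[:,0]))
print(len(a),R.min(),R.max(),a.min(),a.max(),np.sort(a)[-12:].round(1))
jaw=np.degrees(np.arctan2(*cv2.Rodrigues(o["orientation"])[0][1::-1,1])); ptr=jaw-90
print("ptr",ptr,"green est",a.max()-80.2-0.5,"(edge half px)")
# compare using TCP centre
Q=unproj(c,np.c_[u,v],z)[:,:2]-E; a=np.degrees(np.arctan2(Q[:,1],Q[:,0])); print("with tcp centre",a.max()-80.7)
E
```

```text
t 17.12 q [ 2.550e-01  3.600e-01  2.011e+00 -1.000e-03  7.690e-01  1.534e+00] ee [462.06 132.86 309.6 ] jaw -73.21 xax [ 1.4e-03 -6.0e-04 -1.0e+00] F [-0.32 -3.48  5.29] M [-0.776  0.155 -0.02 ] w 13.63
78 [-1.0127061  -1.59027371] 0.11798931477149921 21.57335102246094
235 28.972228043932102 33.98280778499532 -108.58618420254643 -80.94540155616453 [-82.1 -81.9 -81.8 -81.7 -81.6 -81.5 -81.5 -81.4 -81.3 -81.2 -81.1 -80.9]
ptr -163.20902316083226 green est -161.64540155616453 (edge half px)
with tcp centre -163.81972268464995
```

apply_moves(
  commands=[
    [[0,0,0,0],[0,0,0,0],[0,0,0.001,0],[0,0,0.002,0],[0,0,0.003,0],[0,0,0.004,0],[0,0,0.0045,0],[0,0,0.0045,0]],
  ],
  gripper=0.0,
)

```text
t: 18.18
ee_pos: [461.6, 133.2, 313.4]
orientation: [2.064, 0.304, -2.064]
ft_force: [0.3, 0.8, -4.6]
width: 13.8
```

```bash
python3 - <<'E'
from h import *
for i in range(3):
    o=st(); cam("wrist")
E
```

```text
t 18.18 q [0.256 0.354 2.009 0.    0.779 1.534] ee [461.63 133.2  313.38] jaw -73.22 xax [-0.  0. -1.] F [ 0.3   0.76 -4.63] M [-0.046 -0.059  0.002] w 13.81
t 18.23 q [0.256 0.354 2.01  0.    0.779 1.534] ee [461.61 133.19 313.35] jaw -73.23 xax [-1.e-04  0.e+00 -1.e+00] F [ 0.11  0.04 -3.53] M [ 0.051  0.035 -0.035] w 14.01
t 18.27 q [0.256 0.354 2.009 0.    0.778 1.534] ee [461.63 133.2  313.35] jaw -73.23 xax [-0.  0. -1.] F [ 0.84 -0.01 -3.81] M [-0.059  0.047  0.041] w 13.65
```

apply_moves(
  commands=[
    [[0,0,0.001,0],[0,0,0.002,0],[0,0,0.003,0],[0,0,0.003,0]],
  ],
  gripper=0.0,
)

```text
t: 18.82
ee_pos: [461.7, 133.2, 316.5]
orientation: [2.064, 0.304, -2.064]
ft_force: [0.8, 1.1, -4.1]
width: 13.9
```

```bash
python3 - <<'E'
from h import *
F=[]
for i in range(4):
    F.append(readout.get_obs()["ft_force"]); cam("wrist")
print(np.mean(F,0)); st()
E
```

```text
[ 0.0961099   0.22064384 -3.81547158]
t 19.02 q [ 0.256  0.348  2.008 -0.     0.785  1.534] ee [461.63 133.19 316.36] jaw -73.22 xax [-0. -0. -1.] F [-0.15  0.01 -3.84] M [-0.03   0.002  0.007] w 13.89
```

apply_moves(
  commands=[
    [[0,0,0.002,0],[0,0,0.005,0],[0,0,0.009,0],[0,0,0.014,0],[0,0,0.02,0],[0,0,0.028,0],[0,0,0.037,0],[0,0,0.046,0]],
  ],
  gripper=0.0,
)

```text
t: 20.02
ee_pos: [461.7, 133.2, 363.1]
orientation: [2.064, 0.304, -2.064]
ft_force: [-0.1, -0.1, -4.0]
width: 14.0
```

apply_moves(
  commands=[
    [[0,0,0.01,0],[0,0,0.02,0],[0,0,0.03,0],[0,0,0.039,0],[0,0,0.045,0],[0,0,0.047,0],[0,0,0.047,0],[0,0,0.047,0]],
  ],
  gripper=0.0,
)

```text
t: 21.02
ee_pos: [461.5, 133.2, 409.1]
orientation: [2.063, 0.304, -2.065]
ft_force: [0.1, 0.4, -3.7]
width: 14.2
```

```bash
python3 - <<'E'
from h import *
F=[]
for i in range(4):
    F.append(readout.get_obs()["ft_force"]); cam("wrist")
print(np.mean(F,0)); st()
s=cam("scene"); u,v=proj(s,[[461,133,150]])[0].astype(int)
cv2.imwrite("pics/s12.png",cv2.resize(s[0][v-55:v+55,u-60:u+60],None,fx=5.4,fy=5.4,interpolation=cv2.INTER_CUBIC)[:,:,::-1])
save("wrist","w12.png")
for l in ("inner_lid","outer_lid","crock","lid_ring"):
    print(l,[(np.round(q["position"],0).tolist(),round(q["conf"],2)) for q in models.place_of("scene",l)])
E
```

```text
[ 0.1459788  -0.19255715 -4.01366218]
t 21.23 q [0.256 0.204 1.937 0.    1.001 1.534] ee [461.59 133.16 409.14] jaw -73.23 xax [-5.e-04 -1.e-04 -1.e+00] F [ 0.01  0.57 -3.38] M [-0.025 -0.012 -0.064] w 13.91
inner_lid [([460.0, 132.0, 94.0], 0.83)]
outer_lid [([463.0, 138.0, 200.0], 0.89)]
crock [([461.0, 136.0, 3.0], 0.67)]
lid_ring [([432.0, -202.0, 3.0], 0.85), ([426.0, 118.0, 216.0], 0.17)]
```

View pics/s12.png

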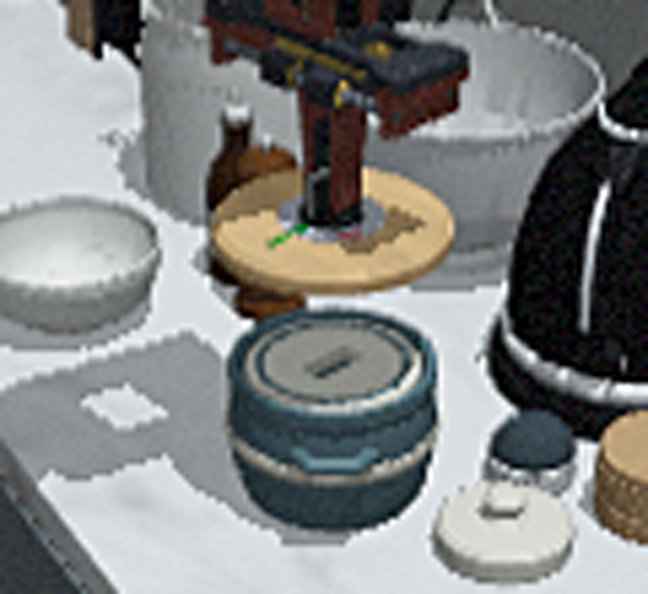

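View pics/w12.png

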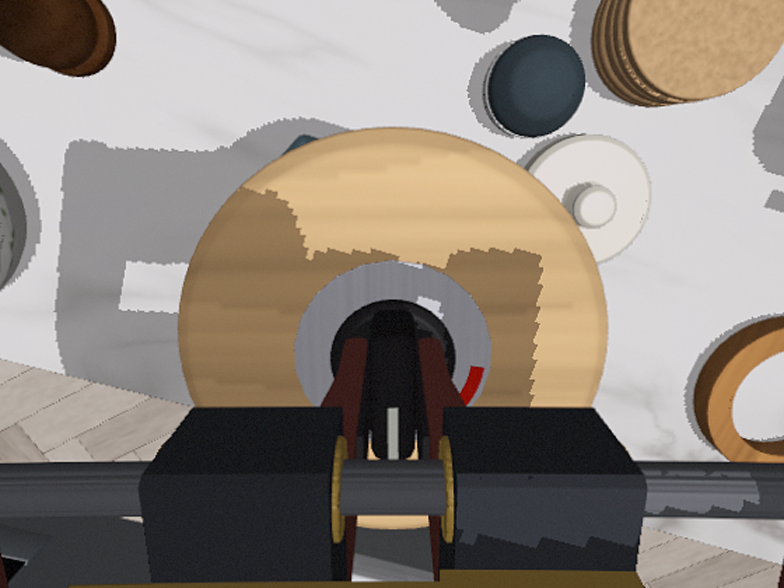

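The scene view shows the inner lid seated level in the crock's mouth, around (333,362), with its slot visible. The outer lid is held level above it, around (333,232), and the ring is in its place. Handing in.

```bash
python3 - <<'E'
from h import *
print(workorder.close_job()); st()
E
```

```text
the job is handed in; nothing more can be done
None
the job is handed in; nothing more can be done
```

I carried both lids to the crock by the knob, seated them, turned the knob clockwise onto the green mark and lifted the outer lid alone. The job was handed in at about 21 s, and no verdict is reported.

- **Carry and seat:** The wrist force read about 6 N with both lids hanging. It dropped to 3.9 N when the inner lid settled on the ledge. I then pressed the outer lid onto the rim with about 8 N of downward push.
- **Turn:** I turned the knob 1.28 rad clockwise. The pointer then stood at −163.2°, and the green mark, worked out from the red stretch, was at −161.6° to −163.8°. An earlier direct measurement of the green bar gave −164.2° along its length and −159.8° from its centre. All of these are well inside the 12° tolerance.
- **Last checks:** The force was about 4 N, which is the outer lid alone. Working from the tool height, the outer lid is about 99 mm above its seat, centred over the crock and level.
- **Pictures and network:** The last pictures show the inner lid seated level in the mouth. The network put the inner lid at 94 mm (nominal 92, good to about 4 mm), and the ring and crock where they started.
- **Disagreements:** Early on, the network and top-camera estimates of the crock's position differed from the wrist fits by 2–3 mm. I used the wrist fits, which matched the known radii, and the inner lid went into the mouth without side contact.

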